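Put the plane iron away in its spring-lid case

TASK

Put the plane iron that lies on the strop block away in its wooden case: press the case's release button so that the lid springs fully open, lay the iron flat in the bed inside, cap upward and between the guides (either end to the front), then shut the lid until the catch holds it. Leave the other tools where they are.

Things in the scene. Friction and masses are not known exactly. Their poses are not given: they have to be found in the camera images.
- case: Fixed wooden case with hinged lid. Origin: centre of the box's underside, on the bench; x from its front (latch) to its back (hinge), y left, z up. Box 140 mm (x) by 138 (y), rim 36 high, walls and floor 6, inside 128 by 126. Against the front wall stands a latch block 58 (x) by 60 (y), 40 high, with the button on top. A steel catch 30 wide, top 56 high, hooks over the lid's front edge.
- bed (a point): Centre of the top of the raised bed in the case, 21 mm above the bench; axes as the case. Bed 100 mm (x) by 30 (y). Four guide blocks 16 (x) by 8 (y), tops 32 above the bench, centred at x +-50, y +-29: 50 mm clear between them for the 44 mm iron; the middle 84 mm of the bed's sides is free for fingers. The iron's origin comes here, its length along x.
- button_top (a point): Centre of the top of the round steel release button (32 mm across) on the latch block, at x = -112 mm in the case's frame, 56 mm above the bench when up. It is pressed straight down.
- button (a joint): Travel of the button, 0 up to 0.008 m fully pressed; it springs back. It needs 1.6 N to start and about 5 N fully down, and draws the catch back by as much; the lid is let go at about 7 mm, so press it right down.
- lid (a joint): Lid angle, rad: 0 shut, growing as it opens, 1.8 at its stop (a little past upright). A spring of at most 0.3 N m drives it open all the way, so it stays shut only when the catch holds it. Pushed right down (about 6 N near its front edge) it forces the bevelled catch back and snaps under it; latched it reads 0 to 0.02.
- lid_hinge (a point): Point on the lid's hinge line, which runs along the case's y at x = +70 mm, 40 mm above the bench. The lid is a board 140 mm long from the hinge, 138 wide, 8 thick; its outer face lies 4 mm from the hinge line (44 mm above the bench when shut). Upright, its edge is 180 mm above the bench.
- lid_edge_mid (a point): Middle of the lid's front edge on its outer face, 140 mm from the hinge; it moves with the lid.
- iron: Loose plane iron with its cap: a flat grey steel blade 44 mm (its x) by 120 mm (its y, lengthwise) by 4 mm, with the cap 42 by 90 mm on top to 7 mm and a low screw to 11 mm; about 0.2 kg. Origin: centre of its underside; z up through the cap. It lies lengthwise on the strop block.
- strop: Fixed narrow strop block 190 mm (x) by 30 mm (y), 24 mm high, on the bench; origin: centre of its underside. The iron lies along its x on the top and overhangs it by 7 mm on both long sides.
- block_plane: Bystander: steel block plane, 49 by 161 by 55 mm, loose on the bench; origin at its underside.
- oak_wedge: Bystander: small oak wedge, 26 by 80 by 18 mm, loose on the bench; origin at its underside.
- glue_jar: Bystander: round jar, 59 mm across, 76 mm high, loose on the bench; origin at its underside.
Mind the look-alikes: they are no part of the job. Several things have the shape of the iron; the one meant has the colours described above.

How it is judged (in metres and radians):
On the way, in this order (a step that is already met when the one before it is completed fails the run):
1. the release button is pressed (value of joint button above 0.004 m).
2. the lid has sprung open to its stop (value of joint lid above 1.65 rad), for 0.2 s.
3. the iron lies flat in the bed between the guides with the lid still open, let go (value of joint lid above 1.2 rad and horizontal distance between iron and bed below 0.008 m and z of iron in the frame of bed between -0.003 and 0.003 m and angle between iron's own z axis and vertical below 0.08 rad and angle between the y axis of iron and the x axis of case, either way round below 0.12 rad and contact force between the fingers and iron below 0.1 N), for 0.2 s.
At the end, for the whole second after the job is handed in: Lid shut and held by the catch (under 0.03 rad), button up (under 2 mm); iron at rest flat in the bed, cap up: origin within 8 mm of the bed centre sideways and 3 mm in height, tilt under 0.08 rad, length along the case x within 0.12 rad, either way round (value of joint lid below 0.03 rad and value of joint button below 0.002 m and horizontal distance between iron and bed below 0.008 m and z of iron in the frame of bed between -0.003 and 0.003 m and angle between iron's own z axis and vertical below 0.08 rad and angle between the y axis of iron and the x axis of case, either way round below 0.12 rad and linear speed of iron below 0.02 m/s); the robot touches nothing.
It fails at once if a bystander (block plane, wedge or jar) is shifted by more than 20 mm (distance of any of block_plane, oak_wedge, glue_jar from where it was at the start of the episode above 0.02 m).
It also fails if it takes over 72 s, if anything falls off the work surface, if the arm or the gripper's body presses on something with over 40 N, if the wrist force passes 120 N, or if a joint passes its speed limit or range.

ROBOT

A 7-joint arm with a two-finger parallel gripper is mounted at the origin on a cart in front of the work surface, level with it; the furniture and walls round the work are solid. World frame = base frame: x ahead of the robot, y to its left, z up, the work surface at z = 0. Lengths are in m, angles in degrees, forces in N, time in s.
With the tool pointing down it reaches from about 0.425 to 0.875 m from the base axis. Payload 4.7 kg.
Tool frame: the origin (TCP) lies on the centre line of the jaws, within the pads' length; the fingertips stand 14 mm ahead of it and the grasp point (between the pads) lies 5 mm behind it; z points along the fingers, y is the line along which they close (so a half turn about z gives the same grasp; the last joint's range is limited). The gripper opens to 87 mm and grips with 3 to 60 N. Pads are 19 mm wide; open, the fingers measure 117 mm over their backs; the gripper's body (75 mm by 190 mm) begins 51 mm behind the grasp point.
Start: joints at [73.23, 18.392, -4.016, 83.108, 1.295, 78.541, -3.26], TCP at [0.196, -0.62, 0.237] pointing down, gripper open.
Joint ranges: [-163.93, 163.93], [-17.29, 119.83], [-79.2, 71.16], [3.27, 140.29], [-89.18, 269.18], [5.43, 117.66], [-154.24, 154.24]. Speed limits (degrees/s): [147.25, 147.25, 180, 180, 180, 180, 180].

INTERFACE

Orientations are given as [roll, pitch, yaw] about the fixed x, y, z axes, in that order (R = Rz(yaw) Ry(pitch) Rx(roll)).
In Python, from cell import env gives the robot as it stands.
- The arm moves only by the tool jog_arm, never from a script. Its argument "motion" is a list that holds one entry, the list of rows, each a list of 7 numbers: the shift along the tool's x, y, z in units of 0.1 m (1.0 is 0.1 m), then the turn, a rotation vector about the tool's x, y, z in units of 180 degrees (1.0 is 180 degrees), then the closure, from 0 (fully open) to 1 (shut). A call has 1 to 5 rows; each row is the pose to reach, as a shift and turn from the pose commanded when the call began, along the tool's axes at that moment, turning the shorter way round; what a row does not reach only later rows make up. A row lasts 1/10 s, in which the tool goes at most 50 mm and 8.59 degrees, less where a joint would pass 70% of its speed; a pose out of reach is approached as far as the arm can. A call with a number of a shift or a turn outside -1 to 1 is refused whole. A call with a gripper value outside its range is refused whole. The fingers move at their own pace and stop on an object; "grip_force" is the grip in N (left out, the last holds). Time passes only in rows, so rows that repeat a pose let the fingers close. It gives the time, the measured TCP pose, the force, the opening and the grip force at its end, in the units of the state.
- env.get_obs(): the state, without advancing time (a new reading comes with each control period).
- env.read_camera(name): name is "side" or "top" or "wrist"; returns (picture, depth): 420x560x3 uint8, red, green, blue; 420x560 float32, m along the optical axis (not along the pixel's ray), 0 where there is no reading.
- env.camera_info(name): a dict with "camera_matrix" (3x3 intrinsics, pixels), "k1" (the pictures are not rectified: a ray, as slopes to the right and down, at radius r is drawn at 1 + k1 r^2 times it, then the intrinsics apply), "origin" and "orientation" of the camera in the world; the wrist camera has in their place "mount" (4x4, takes a point from camera to tool coordinates, whose origin is the TCP and whose axes are the flange's). Camera axes: x right, y down, z forward; pixel columns grow to the right and rows downward; lengths in m; the calibration is good to about 2 mm. A picture is of the moment at which its call begins: read the wrist's pose just before it. camera_info takes no time and is no camera call.
- env.sign_off(): hands the job in; it is judged then, once.
The state is a dict: "time_s": time; "qpos": joint angles; "joint_velocities": joint speeds; "effort": joint torques, N m; "tool_pos": TCP position; "tool_rot": TCP orientation; "force": force on the tool from outside, world axes, zero at the start; "wrist_torque": the same for the moment, N m; "grip_width": finger opening in m; "grasp_force": force on a finger pad.
Only numpy, scipy, OpenCV 4.12 (cv2) and the standard library are available. Lean on these libraries where they do the work, as an engineer would, in place of code of your own. Each camera call takes 0.05 s, during which the arm holds its last target. There are 200 camera calls.

## Working session

There is one attempt and no reset: what is moved stays moved. The work goes in short steps, Python scripts to look and compute and a tool call to move; the robot and the scene stay as the last step left them, time stands still between calls to the robot, and variables do not carry over. Pictures are saved under pics/ and viewed, at most 10 in all, crops included, and the job is handed in when it is done.

Besides the shell and the picture viewer there is one more tool, called after "Emit:" by a JSON object that holds its "name" and its "arguments", one argument or row to a line. jog_arm: Moves the arm, as the interface text tells. Shifts and turns lie within -1 to 1; 1 stands for 0.1 m of shift or 180 degrees of turn. Its arguments: {"type":"object","properties":{"motion":{"type":"array","items":{"type":"array","items":{"type":"array","items":{"type":"number"}}}},"grip_force":{"type":"number"}},"required":["motion"]}

```bash
ls; mkdir -p pics; cat > h.py <<'E'
import numpy as np, cv2
from scipy.spatial.transform import Rotation as R
from cell import env
def cam(n):
    o=env.get_obs(); p,d=env.read_camera(n); i=env.camera_info(n); return o,p,d,i
def save(n,p): cv2.imwrite(n,p[:,:,::-1])
E
python3 - <<'E'
from h import *
for n in("top","side"):
    o,p,d,i=cam(n); save(f"pics/{n}0.png",p); np.savez(f"{n}0.npz",p=p,d=d); print(n,i)
print(env.camera_info("wrist")); print(o)
E
```

```text
pics
top {'camera_matrix': array([[443.12799668,   0.        , 278.06312306],
       [  0.        , 443.12799668, 209.36469009],
       [  0.        ,   0.        ,   1.        ]]), 'k1': -0.14017059920162955, 'origin': array([ 0.38659173, -0.00476258,  1.33930701]), 'orientation': array([-172.0933795 ,   -0.59340291,  -88.53204643])}
side {'camera_matrix': array([[499.41580853,   0.        , 278.8359396 ],
       [  0.        , 499.41580853, 211.91576191],
       [  0.        ,   0.        ,   1.        ]]), 'k1': -0.07939792954433032, 'origin': array([0.53931868, 1.4335132 , 0.62879836]), 'orientation': array([-110.89752035,    1.09186964, -179.53797503])}
{'camera_matrix': array([[312.74275828,   0.        , 278.32861403],
       [  0.        , 312.74275828, 210.76140982],
       [  0.        ,   0.        ,   1.        ]]), 'k1': 0.01832108484263955, 'mount': array([[ 5.69069833e-05, -9.70537687e-01, -2.40949360e-01,
         6.76601372e-02],
       [ 9.99999912e-01, -4.51157340e-05,  4.17903158e-04,
        -1.02223677e-03],
       [-4.16461372e-04, -2.40949362e-01,  9.70537599e-01,
        -1.47083843e-01],
       [ 0.00000000e+00,  0.00000000e+00,  0.00000000e+00,
         1.00000000e+00]])}
{'time_s': 0.05, 'qpos': array([73.22909612, 18.4376871 , -4.01593064, 83.17343294,  1.29746447,
       78.53897832, -3.25825614]), 'joint_velocities': array([ 0.04843286, -0.0267074 ,  0.10402891, -0.09712515,  0.02441346,
        0.10351144,  0.01524828]), 'effort': array([ 1.12091884e-04, -4.92987871e+01, -4.06171884e-01, -3.13702977e+01,
       -6.44386257e-02,  3.97684705e-02,  4.60216449e-05]), 'tool_pos': array([ 0.1961021 , -0.61918432,  0.23548996]), 'tool_rot': array([-1.79895279e+02,  7.88405660e-03,  1.75832426e+01]), 'force': array([-0.46058598, -0.77122454, -0.69523555]), 'wrist_torque': array([0.05336458, 0.0189862 , 0.06078806]), 'grasp_force': 0.0, 'grip_width': 0.08697452176346387}
```

View pics/top0.png

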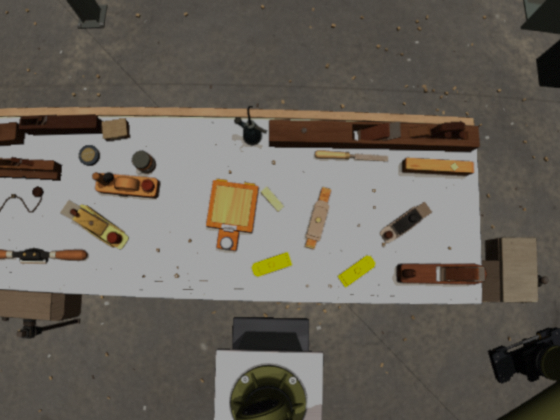

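View pics/side0.png

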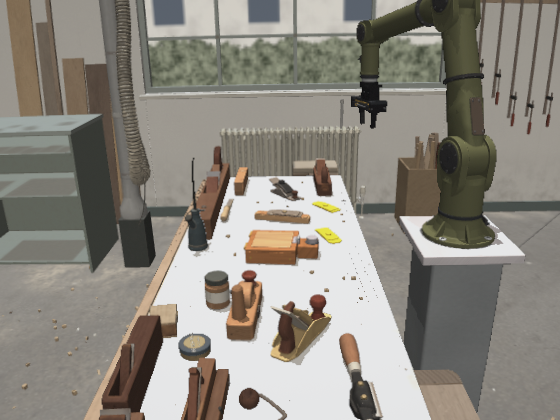

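```bash
python3 - <<'E'
from h import *
p=np.load("top0.npz")["p"]
save("pics/crop0.png",cv2.resize(p[170:295,195:445],None,fx=3.2,fy=3.2,interpolation=cv2.INTER_CUBIC))
E
```

```text
(no output)
```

View pics/crop0.png

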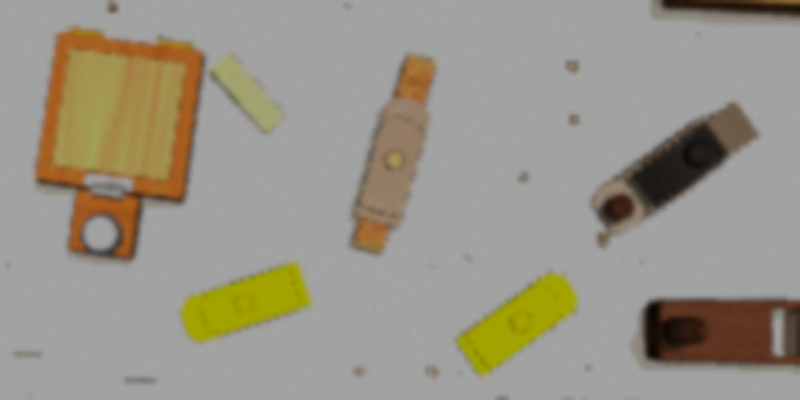

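The picture shows three iron-shaped things: yellow at (271,264), yellow at (357,271), both on the bench, and the greyish steel one with a screw on the narrow strop at (317,218). I choose the last, which the crop confirms. The case is at (233,207), its button at (227,241), and the wedge at (272,199) lies close to its right side.

```bash
cat >> h.py <<'E'
def cloud(n,o,d,i):
    v,u=np.mgrid[0:d.shape[0],0:d.shape[1]]
    K=i["camera_matrix"]; uv=np.stack([u,v],-1).reshape(-1,1,2).astype(np.float64)
    xy=cv2.undistortPoints(uv,K,np.array([i["k1"],0,0,0,0.])).reshape(*d.shape,2)
    P=np.dstack([xy*d[...,None],d])
    if "mount" in i:
        M=i["mount"]; P=P@M[:3,:3].T+M[:3,3]
        Rm,t=R.from_euler("xyz",o["tool_rot"],degrees=True).as_matrix(),o["tool_pos"]
    else: Rm,t=R.from_euler("xyz",i["orientation"],degrees=True).as_matrix(),i["origin"]
    W=P@Rm.T+t; W[d<=0]=np.nan; return W
def rect(W,zmin,zmax,c,r):
    m=(W[...,2]>zmin)&(W[...,2]<zmax)&(np.hypot(W[...,0]-c[0],W[...,1]-c[1])<r)
    return cv2.minAreaRect((W[m][:,:2]*1000).astype(np.float32)),m.sum()
E
python3 - <<'E'
from h import *
z=np.load("top0.npz"); W=cloud("top",None,z["d"],env.camera_info("top"))
for n,(u,v) in dict(case=(233,207),button=(227,241),iron=(317,218),wedge=(272,199),bench=(290,235),bench2=(190,240),y1=(271,264),plane=(405,222),strop=(325,192)).items(): print(n,W[v,u].round(4))
c=W[207,233]; print(rect(W,.036,.05,c,.11))
c=W[218,317]; print(rect(W,.014,.05,c,.12)); print(rect(W,.026,.05,c,.12))
E
```

```text
case [0.5701 0.1197 0.0446]
button [0.4686 0.1322 0.0553]
iron [ 0.5453 -0.1299  0.035 ]
wedge [0.6022 0.0054 0.0138]
bench [ 0.4954 -0.052   0.0006]
bench2 [0.4713 0.2493 0.0085]
y1 [0.4063 0.003  0.0179]
plane [ 0.5399 -0.3955  0.0362]
strop [ 0.6269 -0.1545  0.0212]
(((556.654052734375, 124.836181640625), (139.19781494140625, 188.61007690429688), 83.60709381103516), np.int64(2294))
(((549.7327880859375, -134.91659545898438), (41.30043411254883, 189.34039306640625), 74.91162872314453), np.int64(747))
(((550.84716796875, -135.21707153320312), (41.30043411254883, 178.99520874023438), 74.91162872314453), np.int64(529))
```

```bash
cat >> h.py <<'E'
def plan(start,wps):
    """wps rows x,y,z,yaw (tool down). prints shift/turn in tool units for each call"""
    a=np.array(start,float)
    for w in np.array(wps,float):
        Ra=R.from_euler("xyz",[180,0,a[3]],degrees=True); Rb=R.from_euler("xyz",[180,0,w[3]],degrees=True)
        print(w,(Ra.inv().apply(w[:3]-a[:3])*10).round(3),((Ra.inv()*Rb).as_rotvec()/np.pi).round(4)); a=w
E
python3 - <<'E'
from h import *
plan([.196,-.62,.237,17.6],[[.29,-.56,.237,55],[.37,-.46,.237,93],[.43,-.36,.237,131],[.46,-.25,.237,169],[.46,-.15,.237,169],[.46,-.06,.237,169]])
E
```

```text
[ 0.29  -0.56   0.237 55.   ] [ 1.077 -0.288 -0.   ] [ 0.      0.     -0.2078]
[ 0.37  -0.46   0.237 93.   ] [1.278 0.082 0.   ] [ 0.      0.     -0.2111]
[  0.43   -0.36    0.237 131.   ] [0.967 0.652 0.   ] [ 0.      0.     -0.2111]
[  0.46   -0.25    0.237 169.   ] [0.633 0.948 0.   ] [-0.      0.     -0.2111]
[ 4.60e-01 -1.50e-01  2.37e-01  1.69e+02] [0.191 0.982 0.   ] [0. 0. 0.]
[ 4.60e-01 -6.00e-02  2.37e-01  1.69e+02] [0.172 0.883 0.   ] [0. 0. 0.]
```

Emit:
{"name": "jog_arm", "arguments": {
  "motion": [
    [[1, -0.29, 0, 0, 0, -0.21, 1], [1, -0.29, 0, 0, 0, -0.21, 1], [1, -0.29, 0, 0, 0, -0.21, 1], [1, -0.29, 0, 0, 0, -0.21, 1], [1, -0.29, 0, 0, 0, -0.21, 1]]
  ]
}}

```text
time_s: 0.6
tool_pos: [0.2833, -0.5611, 0.236]
tool_rot: [-179.9, -0.0, 55.7]
force: [-0.6, -0.5, 0.2]
grip_width: 0.0548
grasp_force: 0.0
```

Emit:
{"name": "jog_arm", "arguments": {
  "motion": [
    [[1, 0.08, 0, 0, 0, -0.21, 1], [1, 0.08, 0, 0, 0, -0.21, 1], [1, 0.08, 0, 0, 0, -0.21, 1], [1, 0.08, 0, 0, 0, -0.21, 1], [1, 0.08, 0, 0, 0, -0.21, 1]]
  ]
}}

```text
time_s: 1.1
tool_pos: [0.3464, -0.4835, 0.2361]
tool_rot: [-180.0, -0.0, 93.5]
force: [0.1, -0.2, -0.3]
grip_width: 0.0151
grasp_force: 0.0
```

Emit:
{"name": "jog_arm", "arguments": {
  "motion": [
    [[1, 0.65, 0, 0, 0, -0.21, 1], [1, 0.65, 0, 0, 0, -0.21, 1], [1, 0.65, 0, 0, 0, -0.21, 1], [1, 0.65, 0, 0, 0, -0.21, 1], [1, 0.65, 0, 0, 0, -0.21, 1]]
  ]
}}

```text
time_s: 1.6
tool_pos: [0.406, -0.3794, 0.2363]
tool_rot: [-180.0, -0.0, 131.4]
force: [0.1, -0.4, 0.1]
grip_width: 0.0005
grasp_force: 0.0
```

Emit:
{"name": "jog_arm", "arguments": {
  "motion": [
    [[0.63, 0.95, 0, 0, 0, -0.21, 1], [0.63, 0.95, 0, 0, 0, -0.21, 1], [0.63, 0.95, 0, 0, 0, -0.21, 1], [0.63, 0.95, 0, 0, 0, -0.21, 1], [0.63, 0.95, 0, 0, 0, -0.21, 1]]
  ]
}}

```text
time_s: 2.1
tool_pos: [0.4361, -0.2698, 0.2363]
tool_rot: [-180.0, -0.0, 169.1]
force: [-0.0, 0.7, -0.3]
grip_width: 0.0002
grasp_force: 0.0
```

Emit:
{"name": "jog_arm", "arguments": {
  "motion": [
    [[0.08, 1, 0, 0, 0, 0, 1], [0.08, 1, 0, 0, 0, 0, 1], [0.08, 1, 0, 0, 0, 0, 1]]
  ]
}}

```text
time_s: 2.4
tool_pos: [0.4489, -0.1635, 0.2367]
tool_rot: [179.9, -0.0, 169.4]
force: [1.2, 0.7, 1.0]
grip_width: 0.0006
grasp_force: 0.0
```

Emit:
{"name": "jog_arm", "arguments": {
  "motion": [
    [[0.08, 1, 0, 0, 0, 0, 1], [0.08, 1, 0, 0, 0, 0, 1], [0.08, 1, 0, 0, 0, 0, 1], [0.08, 1, 0, 0, 0, 0, 1]]
  ]
}}

```text
time_s: 2.8
tool_pos: [0.4592, -0.0706, 0.2365]
tool_rot: [-179.9, 0.0, 169.0]
force: [0.5, 0.3, 0.9]
grip_width: 0.0006
grasp_force: 0.0
```

```bash
python3 - <<'E'
from h import *
o,p,d,i=cam("wrist"); save("pics/w1.png",p); np.savez("w1.npz",p=p,d=d,pos=o["tool_pos"],rot=o["tool_rot"]); print(o["tool_pos"],o["tool_rot"],o["qpos"])
W=cloud("wrist",o,d,i)
for c in([.57,.12],[.551,-.135]):
    print(rect(W,.036 if c[1]>0 else .018,.06,c,.11))
print(np.nanmedian(W[(abs(W[...,2])<.01)][:,2]))
E
```

```text
[ 0.45916962 -0.07057431  0.23650082] [-1.79928972e+02  1.33737425e-03  1.68971269e+02] [ 51.26077249  -3.74873495 -43.48946472 106.90386616  -2.58670558
  75.83417695  87.43741207]
(((557.72509765625, 125.92779541015625), (139.7855987548828, 194.1814727783203), 83.6395034790039), np.int64(11872))
(((480.2136535644531, -115.53504943847656), (43.06047439575195, 38.082122802734375), 77.33039855957031), np.int64(926))
-0.0011858702634837681
```

View pics/w1.png

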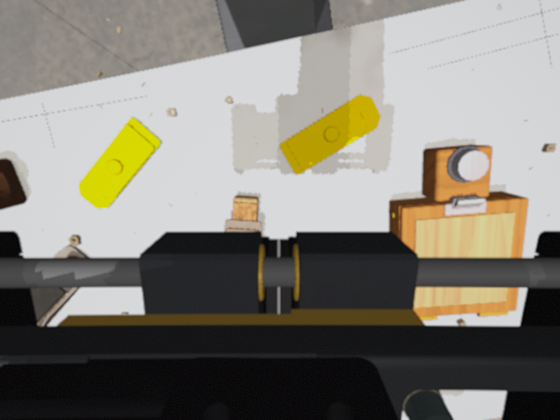

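The wrist view shows the button at (467,164), the case at right, the two yellow look-alikes at (120,165) and (330,135), and the strop end at (243,212); the gripper hides the rest.

```bash
python3 - <<'E'
from h import *
z=np.load("w1.npz"); o=dict(tool_pos=z["pos"],tool_rot=z["rot"]); W=cloud("wrist",o,z["d"],env.camera_info("wrist"))
t=np.load("top0.npz"); T=cloud("top",None,t["d"],env.camera_info("top"))
a=np.radians(-6.38); ux=np.array([np.cos(a),np.sin(a)]); uy=np.array([-ux[1],ux[0]])
for X in(W,T):
    r=rect(X,.0505,.063,[.472,.134],.03); print("button",r)
    m=(X[...,2]>.040)&(X[...,2]<.05)&(np.hypot(X[...,0]-.586,X[...,1]-.122)<.11)
    q=X[m][:,:2]-[.586,.122]; q=np.c_[q@ux,q@uy]; q=q[q[:,0]>-.067]; print("lid",np.percentile(q,[.5,99.5],axis=0).round(4), np.median(X[m][:,2]))
# iron colour profile along strop in the top picture
P=t["p"].astype(float); hsv=cv2.cvtColor(t["p"],cv2.COLOR_RGB2HSV)
b=np.radians(-15.1); v=np.array([np.cos(b),np.sin(b)]); w=np.array([-v[1],v[0]]); c=np.array([.5497,-.1349])
q=T[...,:2]-c; s,n=q@v,q@w; 
for k in np.arange(-.1,.1,.006):
    m=(abs(s-k)<.003)&(abs(n)<.03)&(T[...,2]>.014); 
    if m.sum(): print(round(k,3),m.sum(),n[m].min().round(4),n[m].max().round(4),T[m][:,2].mean().round(4),np.median(hsv[m],axis=0))
E
```

```text
button (((467.4549865722656, 135.00411987304688), (30.14563751220703, 31.21622085571289), 11.482325553894043), np.int64(770))
lid [[-0.0666 -0.0675]
 [ 0.0658  0.0688]] 0.04453096604070317
button (((474.47308349609375, 135.84698486328125), (52.926273345947266, 29.54694938659668), 4.376553535461426), np.int64(103))
lid [[-0.0664 -0.0691]
 [ 0.0625  0.0679]] 0.04539318015463356
-0.094 11 -0.0106 0.0113 0.0203 [ 20. 125. 135.]
-0.088 19 -0.0125 0.0126 0.0232 [ 17. 159. 152.]
-0.082 20 -0.0131 0.0136 0.0243 [ 15.  174.5 163. ]
-0.076 17 -0.012 0.0133 0.0246 [ 14. 175. 161.]
-0.07 23 -0.0151 0.0161 0.0245 [ 15. 132. 145.]
-0.064 28 -0.0204 0.0197 0.0279 [ 15.   83.  142.5]
-0.058 27 -0.0191 0.0195 0.0299 [ 15.  81. 135.]
-0.052 29 -0.0197 0.0203 0.0304 [ 15.  77. 149.]
-0.046 28 -0.0206 0.0198 0.0305 [ 15.  80. 149.]
-0.04 27 -0.0195 0.0189 0.0299 [ 15.  81. 148.]
-0.034 28 -0.0201 0.0204 0.0304 [ 15.   82.  147.5]
-0.028 27 -0.0192 0.0186 0.0308 [ 15.  81. 148.]
-0.022 30 -0.0206 0.0201 0.0309 [ 15.  81. 147.]
-0.016 26 -0.0187 0.0188 0.0321 [ 16.   85.5 142. ]
-0.01 30 -0.0201 0.0206 0.0323 [ 16.   89.  143.5]
-0.004 27 -0.0185 0.0195 0.0328 [ 16.  89. 143.]
0.002 27 -0.0207 0.0202 0.0304 [ 15.  83. 144.]
0.008 26 -0.0179 0.0199 0.0312 [ 15.  83. 147.]
0.014 28 -0.0203 0.0206 0.0309 [ 15.  83. 148.]
0.02 29 -0.0207 0.0203 0.0304 [ 15.  82. 147.]
0.026 25 -0.0198 0.0189 0.0293 [ 15.  82. 144.]
0.032 27 -0.0201 0.0205 0.0289 [ 15.  84. 142.]
0.038 23 -0.0196 0.0186 0.0278 [ 15.  78. 148.]
0.044 28 -0.018 0.0193 0.0285 [ 15.  78. 148.]
0.05 14 -0.0133 0.0131 0.0252 [ 14.5 100.  149. ]
0.056 18 -0.0118 0.0135 0.0234 [ 14.  165.  157.5]
0.062 16 -0.0104 0.0126 0.0228 [ 15.  175.5 161. ]
0.068 18 -0.0128 0.0138 0.0236 [ 14.  179.5 151. ]
0.074 19 -0.013 0.0129 0.0246 [ 14. 175. 156.]
0.08 18 -0.0112 0.0147 0.0233 [ 15. 170. 163.]
0.086 18 -0.0128 0.016 0.0238 [ 16. 165. 162.]
0.092 16 -0.0117 0.0167 0.0209 [ 17.  118.  154.5]
```

```bash
python3 - <<'E'
from h import *
o=env.get_obs(); print(o["tool_pos"],o["time_s"])
plan([*o["tool_pos"],169],[[.462,.03,.19,169],[.467,.12,.13,169],[.467,.135,.09,173.6]])
E
```

```text
[ 0.45898722 -0.07208034  0.23636288] 2.85
[4.62e-01 3.00e-02 1.90e-01 1.69e+02] [0.165 1.008 0.464] [0. 0. 0.]
[4.67e-01 1.20e-01 1.30e-01 1.69e+02] [0.123 0.893 0.6  ] [0. 0. 0.]
[4.670e-01 1.350e-01 9.000e-02 1.736e+02] [0.029 0.147 0.4  ] [-0.      0.     -0.0256]
```

Emit:
{"name": "jog_arm", "arguments": {
  "motion": [
    [[0.17, 1, 0.46, 0, 0, 0, 1], [0.17, 1, 0.46, 0, 0, 0, 1], [0.17, 1, 0.46, 0, 0, 0, 1], [0.17, 1, 0.46, 0, 0, 0, 1]]
  ]
}}

```text
time_s: 3.25
tool_pos: [0.4614, 0.0302, 0.1896]
tool_rot: [-180.0, -0.1, 168.9]
force: [-0.9, -0.7, 0.3]
grip_width: 0.0004
grasp_force: 0.0
```

Emit:
{"name": "jog_arm", "arguments": {
  "motion": [
    [[0.12, 0.89, 0.6, 0, 0, -0.025, 1], [0.12, 0.89, 0.6, 0, 0, -0.025, 1], [0.12, 0.89, 0.6, 0, 0, -0.025, 1], [0.12, 0.89, 0.6, 0, 0, -0.025, 1], [0.12, 0.89, 0.6, 0, 0, -0.025, 1]]
  ]
}}

```text
time_s: 3.75
tool_pos: [0.4687, 0.1168, 0.131]
tool_rot: [-179.9, 0.0, 173.1]
force: [0.1, -0.7, 0.0]
grip_width: 0.0004
grasp_force: 0.0
```

```bash
python3 - <<'E'
from h import *
o=env.get_obs(); print(o["tool_pos"],o["tool_rot"],o["qpos"],o["force"])
plan([*o["tool_pos"],o["tool_rot"][2]],[[.467,.135,.08,173.6]])
E
```

```text
[0.46868443 0.11683816 0.13098859] [-1.79944762e+02  3.32704533e-02  1.73080461e+02] [ 37.26566445   7.62295111 -57.00854988 112.17972384   7.19331344
  63.8265906   60.38446718] [ 0.07679109 -0.67020665  0.02450736]
[4.670e-01 1.350e-01 8.000e-02 1.736e+02] [0.039 0.178 0.51 ] [ 0.      0.     -0.0029]
```

Emit:
{"name": "jog_arm", "arguments": {
  "motion": [
    [[0.04, 0.18, 0.5, 0, 0, 0, 1], [0.04, 0.18, 0.5, 0, 0, 0, 1], [0.04, 0.18, 0.5, 0, 0, 0, 1], [0.04, 0.18, 0.5, 0, 0, 0, 1]]
  ]
}}

```text
time_s: 4.15
tool_pos: [0.4673, 0.1366, 0.0822]
tool_rot: [-180.0, 0.2, 173.2]
force: [0.4, -0.2, -0.6]
grip_width: -0.0
grasp_force: 0.0
```

Emit:
{"name": "jog_arm", "arguments": {
  "motion": [
    [[0, 0, 0.12, 0, 0, 0, 1], [0, 0, 0.17, 0, 0, 0, 1], [0, 0, 0.21, 0, 0, 0, 1], [0, 0, 0.23, 0, 0, 0, 1], [0, 0, 0.23, 0, 0, 0, 1]]
  ]
}}

```text
time_s: 4.65
tool_pos: [0.4679, 0.1372, 0.0619]
tool_rot: [-179.8, 0.2, 173.2]
force: [-9.6, -6.1, 38.6]
grip_width: 0.0007
grasp_force: 19.3
```

Emit:
{"name": "jog_arm", "arguments": {
  "motion": [
    [[0, 0, -0.3, 0, 0, 0, 1], [0.2, 0, -1, 0, 0, 0, 1], [0.2, 0, -1, 0, 0, 0, 1], [0.2, 0, -1, 0, 0, 0, 0.5], [0.2, 0, -1, 0, 0, 0, 0.3]]
  ]
}}

```text
time_s: 5.15
tool_pos: [0.4458, 0.1396, 0.1573]
tool_rot: [-179.9, 0.0, 173.2]
force: [-0.6, -0.0, 0.3]
grip_width: 0.0095
grasp_force: 0.0
```

```bash
python3 - <<'E'
from h import *
o,p,d,i=cam("side"); save("pics/side1.png",cv2.resize(p[170:300,180:380],None,fx=3,fy=3)); W=cloud("side",o,d,i)
m=(abs(W[...,0]-.66)<.08)&(abs(W[...,1]-.12)<.09)&(W[...,2]>.06); print(m.sum(), np.percentile(W[m],[1,50,99],axis=0).round(3)); print(o["tool_pos"],o["tool_rot"],o["qpos"])
E
```

```text
692 [[0.646 0.048 0.061]
 [0.667 0.129 0.124]
 [0.687 0.185 0.179]]
[0.44580047 0.139576   0.15733929] [-1.79915559e+02  4.16380284e-02  1.73239530e+02] [ 39.20341401   2.28146074 -60.09156171 112.36925507   2.25887416
  66.51127758  61.47020423]
```

View pics/side1.png

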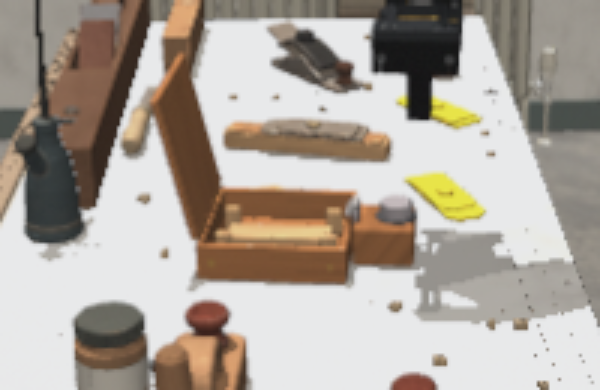

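The lid stands fully open, the bed is free, and the iron still lies on the strop.

```bash
python3 - <<'E'
from h import *
o,p,d,i=cam("top"); T=cloud("top",o,d,i); np.savez("top1.npz",p=p,d=d)
a=np.radians(-6.38); ux=np.array([np.cos(a),np.sin(a)]); uy=np.array([-ux[1],ux[0]])
q=T[...,:2]-[.584,.1225]; x,y=q@ux,q@uy; z=T[...,2]
m=(abs(x)<.085)&(abs(y)<.085)&(z>.029)&(z<.046); r=cv2.minAreaRect((np.c_[x[m],y[m]]*1000).astype(np.float32)); print("rim",r,m.sum())
for n,yy in(("row y0",abs(y)<.012),):
    for k in np.arange(-.08,.081,.004):
        m=yy&(abs(x-k)<.002); print(round(k,3),z[m].mean().round(4) if m.sum() else None,end="; ")
print()
for k in np.arange(-.08,.081,.004):
    m=(abs(x+.0)<.035)&(abs(y-k)<.002); print(round(k,3),z[m].mean().round(4) if m.sum() else None,end="; ")
save("pics/top1.png",cv2.resize(p[165:255,195:275],None,fx=6,fy=6,interpolation=cv2.INTER_CUBIC))
E
```

```text
rim ((-12.287857055664062, -0.8325271606445312), (144.6232452392578, 139.1315155029297), 0.1308623105287552) 342
-0.08 0.0529; -0.076 0.0501; -0.072 0.0453; -0.068 0.0053; -0.064 0.0069; -0.06 0.0114; -0.056 0.0206; -0.052 0.0217; -0.048 0.0213; -0.044 0.0213; -0.04 0.0206; -0.036 0.0213; -0.032 0.0218; -0.028 0.0196; -0.024 0.0217; -0.02 0.0193; -0.016 0.0208; -0.012 0.0216; -0.008 0.0201; -0.004 0.0211; 0.0 0.0207; 0.004 0.0215; 0.008 0.0206; 0.012 0.021; 0.016 0.0208; 0.02 0.0219; 0.024 0.0226; 0.028 0.0216; 0.032 0.0215; 0.036 0.0215; 0.04 0.021; 0.044 0.0069; 0.048 0.0064; 0.052 0.0067; 0.056 0.0255; 0.06 0.0498; 0.064 0.0692; 0.068 0.0864; 0.072 0.1042; 0.076 0.1205; 0.08 0.1373; 
-0.08 0.0001; -0.076 0.0; -0.072 0.0042; -0.068 0.0322; -0.064 0.0305; -0.06 0.0058; -0.056 0.0064; -0.052 0.006; -0.048 0.0061; -0.044 0.0065; -0.04 0.0056; -0.036 0.0062; -0.032 0.0069; -0.028 0.0082; -0.024 0.007; -0.02 0.0059; -0.016 0.0128; -0.012 0.0214; -0.008 0.0209; -0.004 0.0213; 0.0 0.021; 0.004 0.0208; 0.008 0.0213; 0.012 0.0203; 0.016 0.0085; 0.02 0.0054; 0.024 0.0067; 0.028 0.0073; 0.032 0.0064; 0.036 0.0066; 0.04 0.0066; 0.044 0.0063; 0.048 0.0063; 0.052 0.006; 0.056 0.0063; 0.06 0.0087; 0.064 0.0267; 0.068 0.0345; 0.072 0.0053; 0.076 -0.0009; 0.08 0.0005;
```

View pics/top1.png

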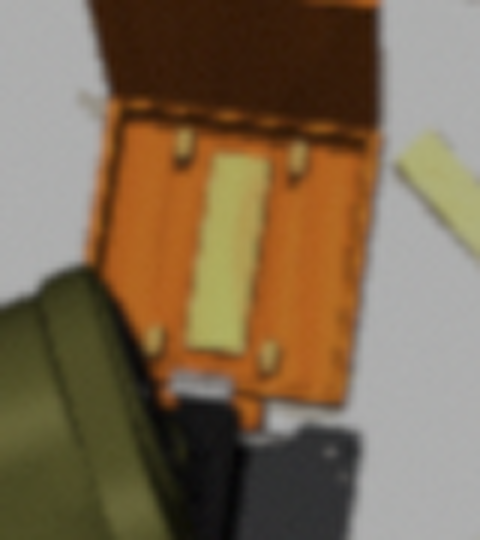

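```bash
python3 - <<'E'
from h import *
t=np.load("top1.npz"); p,d=t["p"],t["d"]; T=cloud("top",None,d,env.camera_info("top"))
hsv=cv2.cvtColor(p,cv2.COLOR_RGB2HSV); u,v=195+230/6,165+250/6; s=hsv[int(v),int(u)]; print(s,hsv[int(v),int(195+150/6)])
m=(np.hypot(T[...,0]-.576,T[...,1]-.1226)<.062)&(abs(T[...,2]-.021)<.006)
print(m.sum()); r=cv2.minAreaRect((T[m][:,:2]*1000).astype(np.float32)); print(r,T[m].mean(0))
m=((hsv[...,0]>=22)&(hsv[...,0]<35)&(np.hypot(T[...,0]-.576,T[...,1]-.1226)<.07)).astype(np.uint8)
n,l,st,ce=cv2.connectedComponentsWithStats(m); k=l[int(v),int(u)]; print(st[k]); q=T[l==k]; q=q[abs(q[:,2]-.021)<.01]; print(q.mean(0),cv2.minAreaRect((q[:,:2]*1000).astype(np.float32)))
# iron: same bias check
T0=T; 
m=(np.hypot(T[...,0]-.5405,T[...,1]+.1324)<.064)&(T[...,2]>.0145)
b=np.radians(-15.1); vv=np.array([np.cos(b),np.sin(b)]); q=T[...,:2]-[.5405,-.1324]; s=q@vv; n=q@[-vv[1],vv[0]]; sat=hsv[...,1]
m=(abs(s)<.08)&(abs(n)<.03)&(T[...,2]>.014)&(sat<120); print(m.sum(),T[m].mean(0),cv2.minAreaRect((T[m][:,:2]*1000).astype(np.float32)))
e,V=np.linalg.eigh(np.cov(T[m][:,:2].T)); print(np.degrees(np.arctan(V[1,1]/V[0,1])))
E
```

```text
[ 27 122 173] [ 14 208 175]
332
((575.0618896484375, 130.9753875732422), (78.66202545166016, 106.79166412353516), 81.57833099365234) [0.57528994 0.12270938 0.02094251]
[227 191  12  32 266]
[0.57360735 0.12404791 0.02110516] ((574.785888671875, 123.79949951171875), (26.921733856201172, 96.5474624633789), 85.32221221923828)
539 [ 0.53964248 -0.13224076  0.02988438] ((537.9203491210938, -132.03927612304688), (41.514892578125, 154.49130249023438), 75.12813568115234)
-15.030073520467688
```

```bash
python3 - <<'E'
from h import *
o=env.get_obs(); print(o["tool_pos"],o["tool_rot"][2])
plan([*o["tool_pos"],173.2],[[.46,.05,.16,165],[.50,-.04,.16,165],[.54,-.1325,.12,165]])
E
```

```text
[0.44505299 0.139663   0.1562389 ] 173.25880022867378
[4.60e-01 5.00e-02 1.60e-01 1.65e+02] [-0.255 -0.873 -0.038] [ 0.     -0.      0.0456]
[ 5.00e-01 -4.00e-02  1.60e-01  1.65e+02] [-0.619 -0.766 -0.   ] [0. 0. 0.]
[ 5.400e-01 -1.325e-01  1.200e-01  1.650e+02] [-0.626 -0.79   0.4  ] [0. 0. 0.]
```

Emit:
{"name": "jog_arm", "arguments": {
  "motion": [
    [[-0.25, -0.87, -0.1, 0, 0, 0.046, 0], [-0.25, -0.87, -0.1, 0, 0, 0.046, 0], [-0.25, -0.87, -0.1, 0, 0, 0.046, 0], [-0.25, -0.87, -0.1, 0, 0, 0.046, 0]]
  ]
}}

```text
time_s: 5.65
tool_pos: [0.4599, 0.0502, 0.1662]
tool_rot: [180.0, -0.2, 164.9]
force: [0.1, 1.7, -0.0]
grip_width: 0.0484
grasp_force: 0.0
```

Emit:
{"name": "jog_arm", "arguments": {
  "motion": [
    [[-0.62, -0.77, 0, 0, 0, 0, 0], [-0.62, -0.77, 0, 0, 0, 0, 0], [-0.62, -0.77, 0, 0, 0, 0, 0], [-0.62, -0.77, 0, 0, 0, 0, 0]]
  ]
}}

```text
time_s: 6.05
tool_pos: [0.5001, -0.0384, 0.1663]
tool_rot: [179.9, -0.2, 165.0]
force: [-0.6, 1.4, -0.1]
grip_width: 0.0804
grasp_force: 0.0
```

Emit:
{"name": "jog_arm", "arguments": {
  "motion": [
    [[-0.63, -0.79, 0.4, 0, 0, 0, 0], [-0.63, -0.79, 0.4, 0, 0, 0, 0], [-0.63, -0.79, 0.4, 0, 0, 0, 0], [-0.63, -0.79, 0.4, 0, 0, 0, 0], [-0.63, -0.79, 0.4, 0, 0, 0, 0]]
  ]
}}

```text
time_s: 6.55
tool_pos: [0.5408, -0.1287, 0.1277]
tool_rot: [179.9, -0.0, 165.2]
force: [-0.2, 0.1, 0.7]
grip_width: 0.0871
grasp_force: 0.0
```

```bash
python3 - <<'E'
from h import *
o,p,d,i=cam("wrist"); W=cloud("wrist",o,d,i); save("pics/w2.png",p); o=env.get_obs(); print(o["tool_pos"],o["tool_rot"],o["qpos"])
plan([*o["tool_pos"],o["tool_rot"][2]],[[.54,-.1325,.06,165],[.54,-.1325,.027,165]])
b=np.radians(-15.); vv=np.array([np.cos(b),np.sin(b)]); q=W[...,:2]-[.54,-.1323]; s=q@vv; n=q@[-vv[1],vv[0]]
m=(abs(n)<.03)&(s<.0)&(s>-.11)&(W[...,2]>.017)&(W[...,2]<.04); print(m.sum())
for k in np.arange(-.1,0,.004):
    mm=m&(abs(s-k)<.002)
    if mm.sum(): print(round(k,3),mm.sum(),n[mm].min().round(4),n[mm].max().round(4),W[mm][:,2].mean().round(4))
E
```

```text
[ 0.54092531 -0.12873502  0.12810601] [1.79950718e+02 9.31002093e-03 1.65240518e+02] [ 50.4914391   16.932904   -45.79499184 103.00881986  13.20426174
  65.57281182  75.66825804]
[ 5.400e-01 -1.325e-01  6.000e-02  1.650e+02] [-0.001 -0.039  0.681] [ 0.     -0.      0.0013]
[ 5.400e-01 -1.325e-01  2.700e-02  1.650e+02] [-0.   -0.    0.33] [0. 0. 0.]
5056
-0.08 102 -0.0119 0.0155 0.0189
-0.076 205 -0.0128 0.0164 0.021
-0.072 207 -0.0129 0.0165 0.0227
-0.068 186 -0.0129 0.0165 0.0227
-0.064 206 -0.013 0.0166 0.0227
-0.06 203 -0.0131 0.0166 0.0227
-0.056 200 -0.0189 0.0202 0.0236
-0.052 277 -0.0204 0.0226 0.0264
-0.048 323 -0.0205 0.0227 0.0264
-0.044 288 -0.0206 0.0227 0.0285
-0.04 279 -0.0207 0.0229 0.0293
-0.036 282 -0.0209 0.0229 0.0294
-0.032 290 -0.0209 0.023 0.0294
-0.028 275 -0.0209 0.0223 0.0294
-0.024 271 -0.0202 0.0224 0.0294
-0.02 262 -0.0203 0.0225 0.0294
-0.016 261 -0.0204 0.0226 0.0293
-0.012 264 -0.0205 0.0227 0.0295
-0.008 265 -0.0206 0.0227 0.0294
-0.004 279 -0.0207 0.0228 0.0298
```

Emit:
{"name": "jog_arm", "arguments": {
  "motion": [
    [[-0.03, -0.03, 0.6, 0, 0, 0, 0], [-0.03, -0.03, 0.6, 0, 0, 0, 0], [-0.03, -0.03, 0.6, 0, 0, 0, 0], [-0.03, -0.03, 0.6, 0, 0, 0, 0]]
  ]
}}

```text
time_s: 7.0
tool_pos: [0.5438, -0.1347, 0.0691]
tool_rot: [180.0, 0.1, 165.1]
force: [0.3, -0.3, 0.4]
grip_width: 0.0871
grasp_force: 0.0
```

```bash
python3 - <<'E'
from h import *
o=env.get_obs(); print(o["tool_pos"],o["tool_rot"],o["force"])
plan([*o["tool_pos"],o["tool_rot"][2]],[[.5427,-.132,.027,165]])
E
```

```text
[ 0.54383067 -0.13474645  0.06911687] [1.79994290e+02 1.01726079e-01 1.65091274e+02] [ 0.28283345 -0.29558159  0.36488561]
[ 5.427e-01 -1.320e-01  2.700e-02  1.650e+02] [0.018 0.024 0.421] [ 0.     -0.      0.0005]
```

Emit:
{"name": "jog_arm", "arguments": {
  "motion": [
    [[0.02, 0.02, 0.2, 0, 0, 0, 0], [0.02, 0.02, 0.42, 0, 0, 0, 0], [0.02, 0.02, 0.42, 0, 0, 0, 0], [0.02, 0.02, 0.42, 0, 0, 0, 0]]
  ]
}}

```text
time_s: 7.4
tool_pos: [0.5425, -0.1332, 0.0272]
tool_rot: [-180.0, 0.1, 165.0]
force: [0.1, 0.1, 0.1]
grip_width: 0.0872
grasp_force: 0.0
```

Emit:
{"name": "jog_arm", "arguments": {
  "motion": [
    [[0, 0, 0, 0, 0, 0, 0.4], [0, 0, 0, 0, 0, 0, 0.7], [0, 0, 0, 0, 0, 0, 1], [0, 0, 0, 0, 0, 0, 1], [0, 0, 0, 0, 0, 0, 1]]
  ],
  "grip_force": 20
}}

```text
time_s: 7.9
tool_pos: [0.5417, -0.1335, 0.0257]
tool_rot: [-180.0, 0.0, 165.0]
force: [0.6, -0.2, -0.4]
grip_width: 0.0549
grasp_force: 0.0
```

Emit:
{"name": "jog_arm", "arguments": {
  "motion": [
    [[0, 0, 0, 0, 0, 0, 1], [0, 0, 0, 0, 0, 0, 1], [0, 0, 0, 0, 0, 0, 1], [0, 0, 0, 0, 0, 0, 1], [0, 0, 0, 0, 0, 0, 1]]
  ],
  "grip_force": 30
}}

```text
time_s: 8.4
tool_pos: [0.5415, -0.1334, 0.0255]
tool_rot: [-180.0, -0.0, 165.0]
force: [-0.4, -0.5, 0.2]
grip_width: 0.0434
grasp_force: 30.0
```

Emit:
{"name": "jog_arm", "arguments": {
  "motion": [
    [[0, 0, -0.3, 0, 0, 0, 1], [0, 0, -0.7, 0, 0, 0, 1], [0, 0, -1, 0, 0, 0, 1], [0, 0, -1, 0, 0, 0, 1]]
  ]
}}

```text
time_s: 8.8
tool_pos: [0.5445, -0.1336, 0.1297]
tool_rot: [-180.0, 0.4, 165.0]
force: [-0.1, -0.1, -2.1]
grip_width: 0.0429
grasp_force: 30.0
```

```bash
python3 - <<'E'
from h import *
o=env.get_obs(); print(o["tool_pos"],o["tool_rot"],o["force"],o["grip_width"])
plan([*o["tool_pos"],o["tool_rot"][2]],[[.5415,-.04,.13,165],[.5572,.05,.13,168],[.5772,.1231,.12,173.6]])
E
```

```text
[ 0.54448062 -0.13362138  0.12970511] [-179.95267323    0.43879242  165.00797505] [-0.08921287 -0.12731061 -2.14934089] 0.04293804346289643
[ 5.415e-01 -4.000e-02  1.300e-01  1.650e+02] [ 0.271  0.897 -0.003] [ 0. -0.  0.]
[5.572e-01 5.000e-02 1.300e-01 1.680e+02] [0.081 0.91  0.   ] [-0.      0.     -0.0167]
[5.772e-01 1.231e-01 1.200e-01 1.736e+02] [-0.044  0.757  0.1  ] [ 0.      0.     -0.0311]
```

Emit:
{"name": "jog_arm", "arguments": {
  "motion": [
    [[0.14, 0.45, 0, 0, 0, 0, 1], [0.27, 0.9, 0, 0, 0, 0, 1], [0.27, 0.9, 0, 0, 0, 0, 1], [0.27, 0.9, 0, 0, 0, 0, 1]]
  ]
}}

```text
time_s: 9.2
tool_pos: [0.5379, -0.038, 0.1245]
tool_rot: [-180.0, -0.1, 165.2]
force: [-0.3, -0.7, -2.2]
grip_width: 0.0428
grasp_force: 30.0
```

Emit:
{"name": "jog_arm", "arguments": {
  "motion": [
    [[0.04, 0.45, 0, 0, 0, -0.017, 1], [0.08, 0.91, 0, 0, 0, -0.017, 1], [0.08, 0.91, 0, 0, 0, -0.017, 1], [0.08, 0.91, 0, 0, 0, -0.017, 1]]
  ]
}}

```text
time_s: 9.6
tool_pos: [0.5543, 0.0505, 0.1246]
tool_rot: [-180.0, -0.1, 168.1]
force: [0.2, -0.8, -2.2]
grip_width: 0.0432
grasp_force: 30.0
```

Emit:
{"name": "jog_arm", "arguments": {
  "motion": [
    [[-0.02, 0.38, 0.1, 0, 0, -0.031, 1], [-0.04, 0.76, 0.1, 0, 0, -0.031, 1], [-0.04, 0.76, 0.1, 0, 0, -0.031, 1], [-0.04, 0.76, 0.1, 0, 0, -0.031, 1], [-0.04, 0.76, 0.1, 0, 0, -0.031, 1]]
  ]
}}

```text
time_s: 10.1
tool_pos: [0.5744, 0.1209, 0.1148]
tool_rot: [-179.9, -0.1, 173.4]
force: [0.5, -0.2, -1.5]
grip_width: 0.0432
grasp_force: 30.0
```

```bash
python3 - <<'E'
from h import *
o,p,d,i=cam("wrist"); save("pics/w3.png",p); o=env.get_obs(); print(o["tool_pos"],o["tool_rot"],o["force"],o["grip_width"])
plan([*o["tool_pos"],o["tool_rot"][2]],[[.5772,.1231,.07,173.6]])
o["tool_rot"][0]
W=cloud("wrist",o,d,i)
r=rect(W,.0505,.063,[.467,.135],.026); print("button",r); np.savez("w3.npz",p=p,d=d,pos=o["tool_pos"],rot=o["tool_rot"])
E
```

```text
[0.57442028 0.12093483 0.11494157] [-1.79887047e+02 -3.48643786e-02  1.73418743e+02] [-0.82178451  0.20686126 -1.716728  ] 0.043376319473377015
[5.772e-01 1.231e-01 7.000e-02 1.736e+02] [-0.025  0.025  0.449] [-0.     0.    -0.001]
button (((468.2142028808594, 135.91036987304688), (30.708189010620117, 31.370403289794922), 82.47635650634766), np.int64(2291))
```

View pics/w3.png

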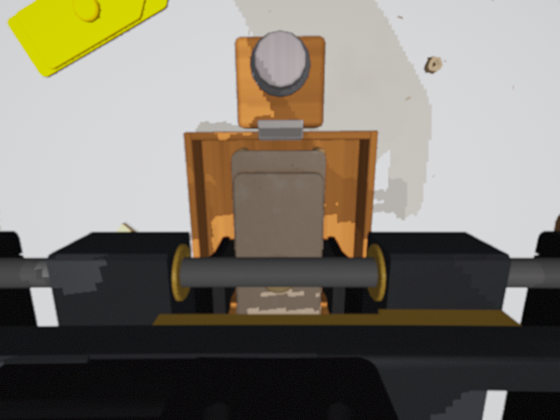

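The wrist view shows the iron held level above the open case, its front end at (280,150), the button at (281,60) and the front wall at row 132. I measure iron against case in this picture.

```bash
python3 - <<'E'
from h import *
z=np.load("w3.npz"); o=dict(tool_pos=z["pos"],tool_rot=z["rot"]); W=cloud("wrist",o,z["d"],env.camera_info("wrist"))
a=np.radians(-6.4); ux=np.array([np.cos(a),np.sin(a)]); uy=np.array([-ux[1],ux[0]])
B=np.array([.4682,.1359])+.112*ux; print("case from button",B)
q=W[...,:2]-B; x,y=q@ux,q@uy; Z=W[...,2]
m=(Z>.095)&(Z<.135)&(abs(y)<.035)&(x<-.02)&(x>-.09); I=m
for k in np.arange(-.07,-.025,.004):
    mm=m&(abs(x-k)<.002); 
    if mm.sum(): print(round(k,3),mm.sum(),y[mm].min().round(4),y[mm].max().round(4),((y[mm].min()+y[mm].max())/2).round(4),Z[mm].mean().round(4))
print("front",x[m].min())
m=(Z>.030)&(Z<.041)&(abs(y)<.09)&(x<-.02)&(x>-.08)
for k in np.arange(-.08,-.025,.003):
    mm=m&(abs(x-k)<.0015)
    if mm.sum(): print(round(k,3),mm.sum(),y[mm].min().round(4),y[mm].max().round(4),Z[mm].mean().round(4))
m=(Z>.036)&(Z<.043)&(abs(y)<.045)&(x<-.075)&(x>-.15); print("latchblock",x[m].min(),y[m].min(),y[m].max())
E
```

```text
case from button [0.57950201 0.12341548]
-0.062 253 -0.0209 0.019 -0.001 0.1157
-0.058 818 -0.0231 0.0205 -0.0013 0.1158
-0.054 773 -0.0228 0.0208 -0.001 0.1158
-0.05 917 -0.0229 0.0209 -0.001 0.1179
-0.046 779 -0.0232 0.0206 -0.0013 0.1188
-0.042 793 -0.023 0.0207 -0.0012 0.1188
-0.038 756 -0.023 0.0208 -0.0011 0.1188
-0.034 755 -0.0231 0.0209 -0.0011 0.1188
-0.03 735 -0.0232 0.0205 -0.0013 0.1188
-0.026 716 -0.0229 0.0207 -0.0011 0.1188
front -0.061088691725765976
-0.08 223 -0.029 0.0298 0.0389
-0.077 238 -0.029 0.0299 0.0388
-0.074 183 -0.0292 0.0293 0.0376
-0.071 126 -0.0354 0.0682 0.0343
-0.068 669 -0.0679 0.0685 0.035
-0.065 497 -0.0682 0.0685 0.0349
-0.062 81 -0.068 0.0687 0.0345
-0.059 85 -0.0684 0.0683 0.0344
-0.056 98 -0.0686 0.0685 0.0337
-0.053 88 -0.0683 0.0691 0.0344
-0.05 81 -0.0689 0.0682 0.0347
-0.047 79 -0.0682 0.0683 0.0344
-0.044 80 -0.0684 0.0689 0.0344
-0.041 79 -0.068 0.0691 0.0343
-0.038 77 -0.0682 0.0684 0.0343
-0.035 82 -0.0684 0.0687 0.0344
-0.032 76 -0.0683 0.0687 0.0344
-0.029 74 -0.0679 0.0693 0.0346
-0.026 72 -0.068 0.0687 0.0344
latchblock -0.1320312167445342 -0.029832111887582023 0.029723650547905614
```

Emit:
{"name": "jog_arm", "arguments": {
  "motion": [
    [[0, 0.013, 0.3, 0, 0, 0, 1], [0, 0.013, 0.65, 0, 0, 0, 1], [0, 0.013, 0.65, 0, 0, 0, 1], [0, 0.013, 0.65, 0, 0, 0, 1], [0, 0.013, 0.65, 0, 0, 0, 1]]
  ]
}}

```text
time_s: 10.65
tool_pos: [0.5757, 0.1251, 0.0524]
tool_rot: [180.0, 0.2, 173.6]
force: [-0.3, 0.3, -1.3]
grip_width: 0.0432
grasp_force: 30.0
```

```bash
python3 - <<'E'
from h import *
o=env.get_obs(); print(o["tool_pos"],o["tool_rot"],o["force"])
plan([*o["tool_pos"],o["tool_rot"][2]],[[.5744,.1222,.0235,173.5]])
E
```

```text
[0.57574901 0.12508746 0.0523858 ] [1.79972291e+02 1.56074224e-01 1.73581021e+02] [-0.28773809  0.25826032 -1.33200408]
[5.744e-01 1.222e-01 2.350e-02 1.735e+02] [ 0.01  -0.03   0.289] [ 0.     -0.      0.0005]
```

Emit:
{"name": "jog_arm", "arguments": {
  "motion": [
    [[0.01, -0.03, 0, 0, 0, 0, 1], [0.01, -0.03, 0.08, 0, 0, 0, 1], [0.01, -0.03, 0.08, 0, 0, 0, 1], [0.01, -0.03, 0.08, 0, 0, 0, 1]]
  ]
}}

```text
time_s: 11.05
tool_pos: [0.5729, 0.1224, 0.0424]
tool_rot: [-180.0, -0.0, 173.6]
force: [0.3, 0.2, -1.7]
grip_width: 0.0431
grasp_force: 30.0
```

```bash
python3 - <<'E'
from h import *
o=env.get_obs(); print(o["tool_pos"],o["tool_rot"],o["force"])
plan([*o["tool_pos"],o["tool_rot"][2]],[[.5744,.1222,.0235,173.5]])
o,p,d,i=cam("wrist"); W=cloud("wrist",o,d,i)
a=np.radians(-6.4); ux=np.array([np.cos(a),np.sin(a)]); uy=np.array([-ux[1],ux[0]])
q=W[...,:2]-[.5795,.1234]; x,y=q@ux,q@uy; Z=W[...,2]
m=(Z>.042)&(Z<.065)&(abs(y)<.03)&(x<-.02)&(x>-.063); print("iron",x[m].min(),y[m].min(),y[m].max(),Z[m].min())
for k in (-.06,-.05,-.04,-.03):
    mm=m&(abs(x-k)<.002); print(y[mm].min(),y[mm].max(),np.median(Z[mm]))
m=(Z>.030)&(Z<.041)&(abs(y)<.09)&(x<-.03)&(x>-.06);print("rim",y[m].min(),y[m].max())
m=(Z>.030)&(Z<.041)&(abs(y)<.06)&(abs(y)>.033)&(x<-.05)&(x>-.08);print("front wall",np.percentile(x[m],[2,98]))
E
```

```text
[0.57285141 0.12239704 0.04238072] [-1.79987152e+02 -2.21097947e-02  1.73639498e+02] [ 0.28663847  0.16257116 -1.74114468]
[5.744e-01 1.222e-01 2.350e-02 1.735e+02] [-0.016 -0.     0.189] [-0.     -0.      0.0008]
iron -0.06280520105284552 -0.0220753736805674 0.022113794186129954 0.042001105012151915
-0.022008893414398552 0.02151448784466406 0.0432362819897158
-0.021873747039556708 0.021879419823261498 0.046342614534662124
-0.02166922177622481 0.022009182880400473 0.04632480831997159
-0.021649016121488198 0.02183144018143394 0.046392814279199945
rim -0.06911792356977721 0.06888417606687203
front wall [-0.07029971 -0.06409378]
```

Emit:
{"name": "jog_arm", "arguments": {
  "motion": [
    [[-0.02, 0, 0, 0, 0, 0, 1], [-0.02, 0, 0.08, 0, 0, 0, 1], [-0.02, 0, 0.14, 0, 0, 0, 1], [-0.02, 0, 0.17, 0, 0, 0, 1], [-0.02, 0, 0.18, 0, 0, 0, 1]]
  ]
}}

```text
time_s: 11.6
tool_pos: [0.5745, 0.1222, 0.0237]
tool_rot: [-180.0, -0.1, 173.6]
force: [-0.3, -0.3, -1.9]
grip_width: 0.0431
grasp_force: 30.0
```

```bash
python3 - <<'E'
from h import *
o,p,d,i=cam("wrist"); W=cloud("wrist",o,d,i)
o=env.get_obs(); print(o["tool_pos"],o["tool_rot"],o["force"])
a=np.radians(-6.4); ux=np.array([np.cos(a),np.sin(a)]); uy=np.array([-ux[1],ux[0]])
q=W[...,:2]-[.5795,.1234]; x,y=q@ux,q@uy; Z=W[...,2]
for k in (-.062,-.06,-.058,-.055,-.05,-.04,-.03):
    mm=(abs(x-k)<.001)&(abs(y)<.026)&(Z>.015); print(k,mm.sum(),y[mm].min(),y[mm].max(),np.median(Z[mm]))
E
```

```text
[0.57460223 0.12225453 0.02384619] [-1.79989409e+02 -6.07407615e-02  1.73647325e+02] [ 0.04184684  0.17614018 -1.38816076]
-0.062 80 -0.018033585236877765 0.01851196160407539 0.024292511422000507
-0.06 354 -0.020798530173422675 0.02115358777041013 0.02459249395490945
-0.058 464 -0.025960020213786086 0.02599207110666678 0.02467804317904539
-0.055 440 -0.02594044507979945 0.025964739128671848 0.024563893007087174
-0.05 518 -0.025849422191751608 0.025992563025797416 0.0274577765729714
-0.04 479 -0.025993090257437266 0.025987212388447926 0.027804142884585846
-0.03 6455 -0.025990346644343836 0.02599731292797979 0.1231372999411103
```

Emit:
{"name": "jog_arm", "arguments": {
  "motion": [
    [[0, 0, 0.005, 0, 0, 0, 0.45], [0, 0, 0.005, 0, 0, 0, 0.4], [0, 0, 0.005, 0, 0, 0, 0.3], [0, 0, 0.005, 0, 0, 0, 0.3], [0, 0, 0.005, 0, 0, 0, 0.3]]
  ]
}}

```text
time_s: 12.15
tool_pos: [0.5752, 0.1223, 0.0243]
tool_rot: [-180.0, 0.0, 173.6]
force: [-0.1, 0.1, 0.4]
grip_width: 0.0602
grasp_force: 0.0
```

Emit:
{"name": "jog_arm", "arguments": {
  "motion": [
    [[0, 0, -0.2, 0, 0, 0, 0.3], [0, 0, -0.6, 0, 0, 0, 0.3], [0, 0, -1, 0, 0, 0, 0.3], [0, 0, -1, 0, 0, 0, 0.3], [0, 0, -1, 0, 0, 0, 0.3]]
  ]
}}

```text
time_s: 12.65
tool_pos: [0.5757, 0.1223, 0.1251]
tool_rot: [-180.0, 0.1, 173.6]
force: [-0.2, -0.1, 0.4]
grip_width: 0.061
grasp_force: 0.0
```

```bash
python3 - <<'E'
from h import *
o,p,d,i=cam("wrist"); W=cloud("wrist",o,d,i); save("pics/w4.png",p)
o=env.get_obs(); print(o["tool_pos"],o["tool_rot"],o["force"],o["qpos"])
a=np.radians(-6.4); ux=np.array([np.cos(a),np.sin(a)]); uy=np.array([-ux[1],ux[0]])
q=W[...,:2]-[.5795,.1234]; x,y=q@ux,q@uy; Z=W[...,2]
for k in (-.064,-.062,-.06,-.058,-.055,-.05,-.04,-.03,-.02,-.01,0):
    mm=(abs(x-k)<.001)&(abs(y)<.026)&(Z>.015)&(Z<.05); 
    if mm.sum(): print(k,mm.sum(),y[mm].min(),y[mm].max(),np.median(Z[mm]))
E
```

```text
[0.5748141  0.12188967 0.1237221 ] [-1.79957343e+02 -7.20006343e-03  1.73625055e+02] [ 0.03044983 -1.14303343 -0.21386455] [ 27.72621144  23.53468002 -51.68309441  98.69164012  19.86071209
  67.49401358  54.22931265]
-0.064 55 -0.02593413966379285 0.013489985086609146 0.04378191736374931
-0.06 103 -0.02031841073401776 0.020086306089248166 0.023458370799088718
-0.058 169 -0.025860925395009494 0.025867297822333254 0.02331567605240349
-0.055 183 -0.025852023242135976 0.0258961222973474 0.02334116034883567
-0.05 182 -0.02596880709807566 0.025991423207888505 0.026232931229912236
-0.04 152 -0.021529153574011833 0.02218052268195231 0.026470280778400634
-0.03 115 -0.021681251096208304 0.021540831047192243 0.02646785522757969
-0.02 155 -0.021138543109989805 0.021765427375293918 0.026575336291498775
-0.01 147 -0.021332741827980763 0.0220543583692976 0.02647327211220689
0 134 -0.021523303414010892 0.022323479618738214 0.026788212432259748
```

View pics/w4.png

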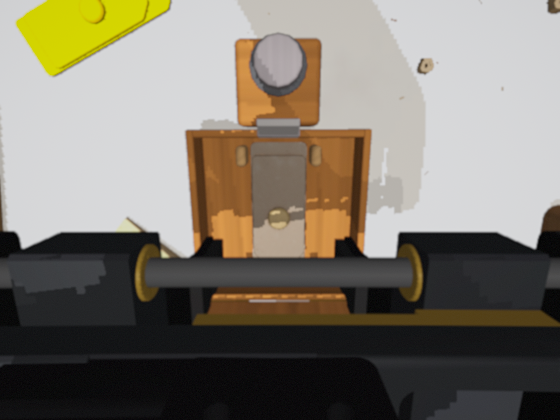

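The iron lies flat between the guides, clear of the fingers. Next: behind the lid; check the oil can's clearance there.

```bash
python3 - <<'E'
from h import *
for n in("top","side"):
    z=np.load(n+"0.npz"); T=cloud(n,None,z["d"],env.camera_info(n))
    a=np.radians(-6.4); ux=np.array([np.cos(a),np.sin(a)]); uy=np.array([-ux[1],ux[0]])
    q=T[...,:2]-[.5795,.1234]; x,y=q@ux,q@uy; Z=T[...,2]
    m=(x>.08)&(x<.32)&(abs(y)<.15)&(Z>.02)
    for lo,hi in((.02,.06),(.06,.1),(.1,.15),(.15,.2),(.2,.35)):
        k=m&(Z>lo)&(Z<hi)
        if k.sum()>2: print(n,lo,k.sum(),np.percentile(x[k],[1,99]).round(3),np.percentile(y[k],[1,99]).round(3))
E
```

```text
top 0.02 187 [0.199 0.231] [-0.149  0.   ]
top 0.06 724 [0.202 0.273] [-0.149  0.001]
top 0.1 174 [0.213 0.243] [-0.07   0.023]
top 0.15 16 [0.222 0.228] [-0.028 -0.021]
top 0.2 26 [0.221 0.225] [-0.038 -0.022]
side 0.02 334 [0.204 0.25 ] [-0.145  0.005]
side 0.06 319 [0.206 0.249] [-0.145  0.017]
side 0.1 160 [0.218 0.248] [-0.07   0.025]
side 0.15 43 [0.225 0.233] [-0.03  -0.018]
side 0.2 53 [0.223 0.231] [-0.035 -0.019]
```

Emit:
{"name": "jog_arm", "arguments": {
  "motion": [
    [[0, 0, -0.5, 0, 0, 0, 1], [0, 0, -0.95, 0, 0, 0, 1], [0, 0, -0.95, 0, 0, 0, 1], [0, 0, -0.95, 0, 0, 0, 1], [0, 0, -0.95, 0, 0, 0, 1]]
  ]
}}

```text
time_s: 13.2
tool_pos: [0.574, 0.1216, 0.2168]
tool_rot: [-179.9, -0.2, 173.6]
force: [-0.1, 0.3, -0.1]
grip_width: 0.029
grasp_force: 0.0
```

Emit:
{"name": "jog_arm", "arguments": {
  "motion": [
    [[-0.3, 0, 0, 0, 0, 0, 1], [-0.7, 0, 0, 0, 0, 0, 1], [-0.7, 0, 0, 0, 0, 0, 1], [-0.7, 0, 0, 0, 0, 0, 1]]
  ]
}}

```text
time_s: 13.6
tool_pos: [0.6438, 0.1142, 0.2158]
tool_rot: [180.0, -0.3, 173.6]
force: [-1.2, 0.8, -0.1]
grip_width: 0.0022
grasp_force: 0.0
```

Emit:
{"name": "jog_arm", "arguments": {
  "motion": [
    [[-0.3, 0, 0, 0, 0, 0, 1], [-0.7, 0, 0, 0, 0, 0, 1], [-0.7, 0, 0, 0, 0, 0, 1], [-0.7, 0, 0, 0, 0, 0, 1], [-0.7, 0, 0, 0, 0, 0, 1]]
  ]
}}

```text
time_s: 14.1
tool_pos: [0.7126, 0.1079, 0.219]
tool_rot: [-180.0, -0.1, 173.8]
force: [-0.5, 0.8, 0.1]
grip_width: 0.0006
grasp_force: 0.0
```

```bash
cat >> h.py <<'E'
def case():
    o=env.get_obs(); a=np.radians(-6.4); q=o["tool_pos"][:2]-[.5795,.1234]; ux=np.array([np.cos(a),np.sin(a)])
    print("case x,y,z",q@ux,q@[-ux[1],ux[0]],o["tool_pos"][2],o["tool_rot"],o["force"],o["qpos"],o["grip_width"],o["time_s"])
E
python3 -c "from h import *; case()"
```

```text
case x,y,z 0.13399843343388718 -0.0005216928386445642 0.21902452845306644 [-1.79991953e+02 -6.26475333e-02  1.73752935e+02] [-0.53838016  0.77197215  0.10849137] [ 19.52677309  35.31662861 -48.30231261  71.33292626  25.69243523
  84.13661675  57.95143278] 0.0006260442243749854 14.1
```

Emit:
{"name": "jog_arm", "arguments": {
  "motion": [
    [[-0.06, 0, 0.2, 0, 0, 0, 1], [-0.06, 0, 0.47, 0, 0, 0, 1], [-0.06, 0, 0.47, 0, 0, 0, 1], [-0.06, 0, 0.47, 0, 0, 0, 1], [-0.06, 0, 0.47, 0, 0, 0, 1]]
  ]
}}

```text
time_s: 14.6
tool_pos: [0.7204, 0.1065, 0.1734]
tool_rot: [180.0, 0.1, 173.7]
force: [-0.7, -0.5, 1.0]
grip_width: 0.0003
grasp_force: 0.0
```

Emit:
{"name": "jog_arm", "arguments": {
  "motion": [
    [[0.12, 0, 0, 0, 0, 0, 1], [0.25, 0, 0, 0, 0, 0, 1], [0.37, 0, 0.01, 0, 0, 0, 1], [0.48, 0, 0.02, 0, 0, 0, 1], [0.56, 0, 0.03, 0, 0, 0, 1]]
  ]
}}

```text
time_s: 15.1
tool_pos: [0.665, 0.1128, 0.171]
tool_rot: [180.0, 0.2, 173.7]
force: [0.8, -0.0, 0.4]
grip_width: 0.0001
grasp_force: 0.5
```

```bash
python3 -c "
from h import *; case()
o,p,d,i=cam('side'); save('pics/side2.png',cv2.resize(p[140:300,180:380],None,fx=3,fy=3))"
```

```text
case x,y,z 0.08613605133094973 -0.0010035109101626093 0.1710349092938587 [179.96985726   0.20533268 173.65164653] [ 0.84412429 -0.00507576  0.35426101] [ 23.23692646  31.47973477 -49.66022511  82.96163728  24.24062969
  76.45833428  55.83475964] 0.0001349716187877765 15.1
```

View pics/side2.png

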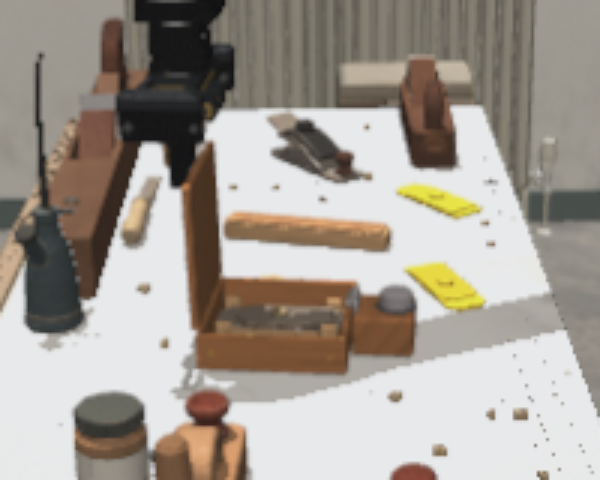

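The closed fingers are behind the lid near its top (185,165) and have brought it upright; the iron sits in the case.

Emit:
{"name": "jog_arm", "arguments": {
  "motion": [
    [[0.12, 0, 0.02, 0, 0, 0, 1], [0.25, 0, 0.04, 0, 0, 0, 1], [0.37, 0, 0.07, 0, 0, 0, 1], [0.49, 0, 0.11, 0, 0, 0, 1], [0.6, 0, 0.15, 0, 0, 0, 1]]
  ]
}}

```text
time_s: 15.65
tool_pos: [0.6056, 0.1189, 0.1549]
tool_rot: [180.0, 0.2, 173.6]
force: [2.2, -0.4, 0.1]
grip_width: 0.0002
grasp_force: 0.8
```

Emit:
{"name": "jog_arm", "arguments": {
  "motion": [
    [[0.11, 0, 0.07, 0, 0, 0, 1], [0.21, 0, 0.15, 0, 0, 0, 1], [0.3, 0, 0.24, 0, 0, 0, 1], [0.37, 0, 0.32, 0, 0, 0, 1], [0.44, 0, 0.41, 0, 0, 0, 1]]
  ]
}}

```text
time_s: 16.15
tool_pos: [0.5618, 0.1239, 0.1134]
tool_rot: [180.0, 0.1, 173.6]
force: [1.7, 0.6, 0.9]
grip_width: 0.0005
grasp_force: 0.9
```

Emit:
{"name": "jog_arm", "arguments": {
  "motion": [
    [[0.04, 0, 0.08, 0, 0, 0, 1], [0.08, 0, 0.16, 0, 0, 0, 1], [0.11, 0, 0.24, 0, 0, 0, 1], [0.13, 0, 0.31, 0, 0, 0, 1], [0.15, 0, 0.37, 0, 0, 0, 1]]
  ]
}}

```text
time_s: 16.65
tool_pos: [0.5463, 0.1255, 0.0754]
tool_rot: [180.0, 0.0, 173.6]
force: [1.8, -1.0, 1.8]
grip_width: 0.0006
grasp_force: 1.0
```

```bash
python3 -c "from h import *; case()"
```

```text
case x,y,z -0.03317957622073912 -0.0016168341672170286 0.07542642286999533 [1.79986275e+02 1.33901509e-02 1.73632180e+02] [ 1.84053387 -0.99345864  1.8208871 ] [ 28.34821367  23.86745089 -52.25738755 104.94499522  21.32046129
  61.61282887  51.72115237] 0.0006205059340797928 16.65
```

Emit:
{"name": "jog_arm", "arguments": {
  "motion": [
    [[0.01, 0, 0.06, 0, 0, 0, 1], [0.02, 0, 0.12, 0, 0, 0, 1], [0.02, 0, 0.16, 0, 0, 0, 1], [0.02, 0, 0.19, 0, 0, 0, 1], [0.02, 0, 0.19, 0, 0, 0, 1]]
  ]
}}

```text
time_s: 17.15
tool_pos: [0.5443, 0.1258, 0.0575]
tool_rot: [-180.0, -0.0, 173.6]
force: [-0.8, -1.2, 9.2]
grip_width: 0.0004
grasp_force: 4.6
```

Emit:
{"name": "jog_arm", "arguments": {
  "motion": [
    [[0, 0, 0.02, 0, 0, 0, 1], [0, 0, 0.03, 0, 0, 0, 1], [0, 0, 0.03, 0, 0, 0, 1]]
  ]
}}

```text
time_s: 17.45
tool_pos: [0.5443, 0.1258, 0.0561]
tool_rot: [-179.9, -0.0, 173.6]
force: [-6.8, -2.9, 20.4]
grip_width: 0.0005
grasp_force: 10.1
```

Emit:
{"name": "jog_arm", "arguments": {
  "motion": [
    [[0, 0, -0.05, 0, 0, 0, 1], [0, 0, -0.1, 0, 0, 0, 1], [0, 0, -0.4, 0, 0, 0, 1], [0, 0, -0.9, 0, 0, 0, 1], [0, 0, -0.9, 0, 0, 0, 1]]
  ]
}}

```text
time_s: 17.95
tool_pos: [0.5472, 0.1275, 0.1493]
tool_rot: [179.9, 0.5, 173.7]
force: [0.6, 0.6, 0.1]
grip_width: 0.0004
grasp_force: 0.0
```

Emit:
{"name": "jog_arm", "arguments": {
  "motion": [
    [[0, 0, -0.7, 0, 0, 0, 1], [0, 0, -0.7, 0, 0, 0, 1], [0, 0, -0.7, 0, 0, 0, 1], [0, 0, -0.7, 0, 0, 0, 1], [0, 0, -0.7, 0, 0, 0, 1]]
  ]
}}

```text
time_s: 18.45
tool_pos: [0.5432, 0.1253, 0.2122]
tool_rot: [-180.0, -0.2, 173.6]
force: [0.2, -0.1, -0.8]
grip_width: 0.0007
grasp_force: 0.0
```

```bash
python3 - <<'E'
from h import *
case()
o,p,d,i=cam("wrist"); W=cloud("wrist",o,d,i)
a=np.radians(-6.4); ux=np.array([np.cos(a),np.sin(a)]); q=W[...,:2]-[.5795,.1234]; x,y=q@ux,q@[-ux[1],ux[0]]; Z=W[...,2]
for k in np.arange(-.065,0.0,.01):
    m=(abs(x-k)<.003)&(abs(y)<.06)&(abs(y)>.02)&(Z<.15); 
    if m.sum(): print(round(k,3),np.median(Z[m]))
m=(np.hypot(x+.112,y)<.01); print("button z",np.median(Z[m]))
E
```

```text
case x,y,z -0.03629222461254522 -0.002153703897187823 0.21220133021291326 [-1.79956281e+02 -1.69540753e-01  1.73638262e+02] [ 0.19481905 -0.14218612 -0.78349432] [ 33.39577457  15.18424521 -56.71433655  96.78685578  13.0390522
  75.28709708  57.8562023 ] 0.0006772128354104229 18.45
-0.065 0.04395508666298578
-0.055 0.04442198462360003
-0.045 0.04509800382444637
-0.035 0.04498585324047666
-0.025 0.045025700208779884
-0.015 0.04489940535238926
-0.005 0.04479515221809993
button z 0.05499292512655539
```

The lid is shut and latched: its face is flat at 44–45 mm and the button is up at 55 mm. I'm handing in.

```bash
python3 -c "from h import *; print(env.sign_off())"
```

```text
the job is handed in; nothing more can be done
None
```

The iron is flat in its bed in the case, the lid is shut and measured level at the catch's height, the other tools were not touched, and the job was handed in at about 18.5 s; the hand-in gave back no verdict.

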